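# Put the bench shifter in gear and lock it

## Robot

A 6-joint arm with a two-finger parallel gripper is mounted at the origin on the work surface. World frame = base frame: x ahead of the robot, y to its left, z up, the work surface at z = 0. Lengths are in m, angles in degrees, forces in N, time in s.
With the tool pointing down it reaches from about 0.425 to 0.95 m from the base axis. Payload 14.7 kg.
Tool frame: the origin (TCP) lies on the centre line of the jaws, within the pads' length; the fingertips stand 17 mm ahead of it and the grasp point (between the pads) lies 2 mm behind it (arm.finger_overhang is the distance from the TCP to the fingertips, in m); y points along the fingers, x is the direction in which the jaws open and shut, and the axes are right-handed (so a half turn about y gives the same grasp; the last joint's range is limited). The gripper opens to 85 mm and grips with 20 to 120 N. Pads are 22 mm wide; open, the fingers measure 114 mm over their backs; the gripper's body (76 mm by 85 mm) begins 54 mm behind the grasp point. The pads swing forward as they close: fully open they stand 13 mm farther back than shut.
Start: joints at [-66.497, 27.513, 91.461, -0, 61.026, -2.67], TCP at [0.287, -0.583, 0.248] pointing down, gripper open.
Joint ranges: [-157.49, 157.49], [-46.99, 117.5], [13.45, 153.17], [-89.5, 269.5], [5.16, 153.95], [-167.48, 167.48]. Speed limits (degrees/s): [108.29, 108.29, 136.94, 172.46, 172.46, 172.46].

## Interface

Orientations are given as [roll, pitch, yaw] about the fixed x, y, z axes, in that order (R = Rz(yaw) Ry(pitch) Rx(roll)).
In Python, from station import arm gives the robot as it stands. The module is installed in compiled form; this text tells all that it offers.
- The arm moves only by the shell command python3 -m inch 'ROWS' [OPENING] [FORCE]. ROWS is JSON, one flat list of numbers, 6 for each row, row after row: the shift along the tool's x, y, z in mm, then the turn, a rotation vector about the tool's x, y, z in rad. A call has 1 to 8 rows; each row shifts and turns the commanded pose from where the row before left it, along the tool's axes as they then stand; what a row does not reach is not made up. A row lasts 1/8 s, in which the tool goes at most 62.5 mm and 10.7 degrees, less where a joint would pass 70% of its speed; a pose out of reach is approached as far as the arm can. A call with a gripper value outside its range is refused whole. OPENING is the opening, from -1 (shut) to 1 (fully open), so that 0 is half open, set as the call begins (- or left out, the last holds). The fingers move at their own pace and stop on an object; FORCE is the grip in N (left out, the last holds). Time passes only in rows, so rows that do not move let the fingers close. It gives the time, the measured TCP pose, the force and the opening at its end, in the units of the state.
- arm.observe(): the state, without advancing time (a new reading comes with each control period).
- arm.read_camera(name): name is "scene" or "top"; returns a dict with "image" (400x640x3 uint8, red, green, blue), "mtx" (3x3 intrinsics, pixels), "camera_from_world" (4x4, takes a point from world to camera coordinates). Camera axes: x right, y up, looking along -z (the intrinsics and any distortion apply to the point x, -y, -z); pixel columns grow to the right and rows downward; lengths in m; the calibration is good to about 2 mm. A picture is of the moment at which its call begins. There is no depth.
- arm.close_job(): hands the job in, once; it reports no verdict.
The state is a dict: "clock": time; "joint_positions": joint angles; "dq": joint speeds; "tau": joint torques, N m; "ee_pos": TCP position; "eef_rot": TCP orientation; "wrist_force": force on the tool from outside, world axes, zero at the start; "torque": the same for the moment, N m; "finger_gap": finger opening in m.
Only numpy, scipy, OpenCV 4.12 (cv2) and the standard library are available. Lean on these libraries where they do the work, as an engineer would, in place of code of your own. Each camera call takes 0.05 s, during which the arm holds its last target.

## Task

The gear-shift tower on the bench has to be locked in its front left gear for cable setting. Bring the lever from the rear right slot to neutral, across to the left and forward until it is fully home in the front left slot; then push the lock plate along its channel until its hole drops over the dowel and it lies flat on the deck, holding the lever in. Leave the other things on the bench where they are.

Things in the scene. Friction and masses are not known exactly. Their poses are not given: they have to be found in the camera images.
- shifter: Gear-shift tower, fixed to the bench: aluminium housing with a flat steel gate deck on top. Origin on the table under the lever's pivot (20 mm above the table). Its x points to the FRONT, away from the robot (yaw up to 0.3 rad either way), y to the LEFT. Deck top 100 mm above the table, 8 mm thick, x -75 to 75, y -70 to 175 mm.
- gate (a point): Centre of the H gate, on the deck top, axes as the shifter's. Two columns 20 mm wide, centred at y = +26 mm (left) and -26 mm (right), run from x -52 (rear) to +52 mm (front). The neutral slot, 24 mm wide, joins them along y at x = 0. Inner corners are rounded to 6 mm.
- knob (a point): Centre of the lever's black ball knob, 40 mm across, 150 mm from the pivot (150 to 170 mm above the table). Under it a collar 22 mm across and 20 mm long, then a steel rod 12 mm across, down through the gate. The lever tilts both ways and stays where it is left: friction (about 3 N at the knob), no springs or detents; the gate's edges stop the rod.
- lever_along (a joint): Fore-and-aft tilt of the lever, rad: 0 = neutral, positive = forward (shifter +x); about 0.5 = fully home in a front slot, about -0.5 = fully back. The knob moves about 0.14 m per rad. The lever can go across when this is within about 0.07 of 0. It starts at -0.45 to -0.24, in the rear right slot.
- lever_across (a joint): Sideways tilt of the lever, rad: positive = left (shifter +y); about +0.33 in the left column (0.27 to 0.38 with play), about -0.33 in the right column, where it starts. The knob moves about 0.14 m per rad.
- plate_hole (a point): Centre, on the underside, of the 18 mm hole in the loose lock plate (dark steel, 6 mm thick, 0.15 to 0.3 kg; axes about parallel to the shifter's). From the hole its 36 mm wide body runs 50 mm to the tail (+y) and 30 mm the other way; then a 20 mm wide nose ends 63 mm from the hole (-y). At home, flat over the dowel, the nose crosses the front left slot behind the lever's rod.
- plate_tail (a point): Middle of the outer face (looking along +y) of the upright flange at the plate's tail, 50 mm from the hole and 13 mm above the underside. The flange is 36 mm wide, 8 mm thick and 26 mm high: it can be pushed along shifter -y, low down.
- channel (a point): Middle of the plate's channel, on the deck top, at x = 24, y = 115 mm of the shifter. Two rails 8 mm high, 40 mm apart, run 57 mm to either side along y. The plate starts in it 32 to 42 mm short of home (to +y), its tail on the deck, its nose propped on the dowel's top; pushed along -y until its hole meets the dowel it drops, and the dowel stops it.
- dowel (a point): Fixed locating dowel, 12 mm across, standing 7 mm proud of the deck in the channel, at x = 24, y = 75 mm of the shifter. This point is on its axis, level with the deck top.
- slave_body: hydraulic clutch cylinder body, black ring 84 mm across and 34 mm high with a forked lug; origin under its centre (bystander).
- seal_ring: black rubber ring 58 mm across, 14 mm high; origin under its centre (bystander).
- sleeve: black stepped sleeve 52 mm across, 50 mm high; origin under its centre (bystander).
- bottle: clear glass bottle with a red cap, 60 mm across, 190 mm high; origin under its centre (bystander).
- screwdriver: black-handled screwdriver lying on the table, along its x axis (bystander).
- jar: glass jar 70 mm across, 85 mm high; origin under its centre (bystander).
- nut: small round steel nut 22 mm across, 12 mm high, standing on the front right corner of the gate deck; origin under its centre (bystander).
There are look-alikes about, which are no part of the job. Of the things that look like the part that bears plate_hole, the middle-sized one is meant.

How it is judged:
By the outcome, as a careful person would: the job done as asked, in the order asked, and still so for the second after the job is handed in, with the robot touching nothing.
It also fails if it takes over 69 s, if anything falls off the work surface, if the arm or the gripper's body presses on something with over 40 N, if the wrist force passes 120 N, or if a joint passes its speed limit or range.

## Working session

There is one attempt and no reset: what is moved stays moved. The work goes in short steps, Python scripts to look and compute and a shell command to move; the robot and the scene stay as the last step left them, time stands still between calls to the robot, and variables do not carry over. Pictures are saved under pics/ and viewed, and the job is handed in when it is done.

```bash
mkdir -p pics; python3 - <<'E'
from station import arm
import cv2,numpy as np
s=arm.observe(); print(s)
for n in("scene","top"):
    r=arm.read_camera(n); cv2.imwrite(f"pics/{n}0.png",r["image"][:,:,::-1]); print(n,r["mtx"],r["camera_from_world"],[k for k in r])
E
```

```text
{'clock': 0.0, 'joint_positions': array([-6.64985191e+01,  2.75496112e+01,  9.14943644e+01,  5.54429878e-04,
        6.10263552e+01, -2.66927903e+00]), 'dq': array([ 0.014047  ,  0.03739172, -0.01843887, -0.12920359, -0.0504233 ,
        0.01625757]), 'tau': array([-2.62817455e-03, -9.50653052e+01, -4.30177116e+01, -1.69989976e-04,
        1.25425437e-02, -2.30541389e-05]), 'ee_pos': array([ 0.2865504 , -0.58298358,  0.24767115]), 'eef_rot': array([-8.99962404e+01,  7.02319679e-02, -6.38295067e+01]), 'wrist_force': array([-0.95714552, -0.0030553 ,  0.13482568]), 'torque': array([ 0.04370061, -0.01585091,  0.00129382]), 'finger_gap': 0.08552839650846225}
scene [[410.58131796   0.         327.23634229]
 [  0.         410.58131796 197.05528636]
 [  0.           0.           1.        ]] [[-0.66663926  0.74537501 -0.00286239  0.3981169 ]
 [-0.39494276 -0.34996199  0.84943912  0.1130699 ]
 [ 0.63214896  0.56739995  0.52767887 -1.54399245]
 [ 0.          0.          0.          1.        ]] ['image', 'mtx', 'camera_from_world']
top [[505.75374797   0.         326.40364422]
 [  0.         505.75374797 194.98863973]
 [  0.           0.           1.        ]] [[-0.01695026 -0.99980105  0.01051419 -0.01994208]
 [ 0.99738295 -0.01616819  0.07046877 -0.58219371]
 [-0.07028476  0.01168113  0.99745857 -1.45402594]
 [ 0.          0.          0.          1.        ]] ['image', 'mtx', 'camera_from_world']
```

View pics/scene0.png

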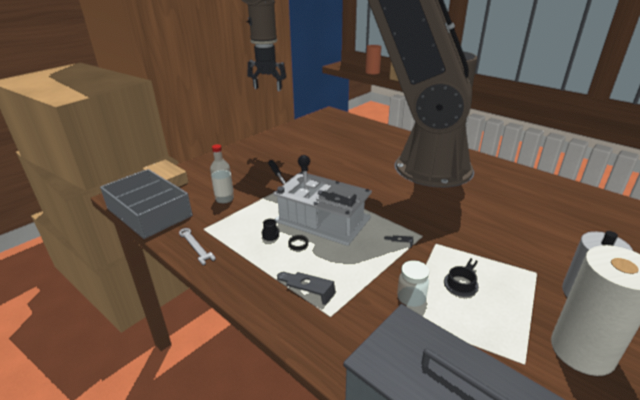

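View pics/top0.png

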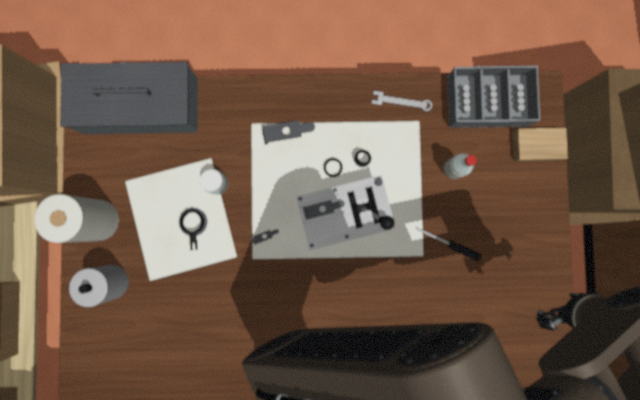

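```bash
python3 - <<'E'
import cv2,numpy as np
t=cv2.imread("pics/top0.png"); s=cv2.imread("pics/scene0.png")
a=cv2.resize(t[110:260,240:440],(800,600),interpolation=cv2.INTER_CUBIC)
b=cv2.resize(s[140:250,250:390],(764,600),interpolation=cv2.INTER_CUBIC)
cv2.imwrite("pics/topc.png",a);cv2.imwrite("pics/scenec.png",b)
E
```

```text
(no output)
```

View pics/topc.png

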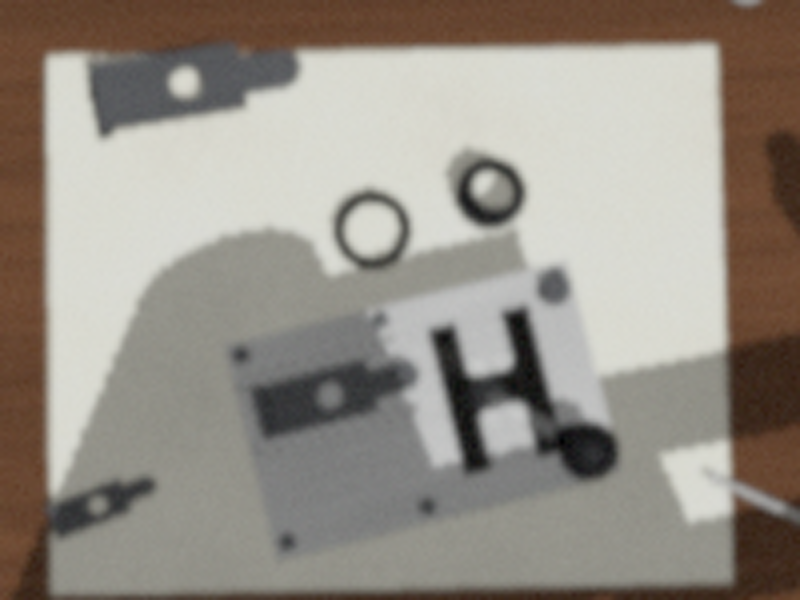

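View pics/scenec.png

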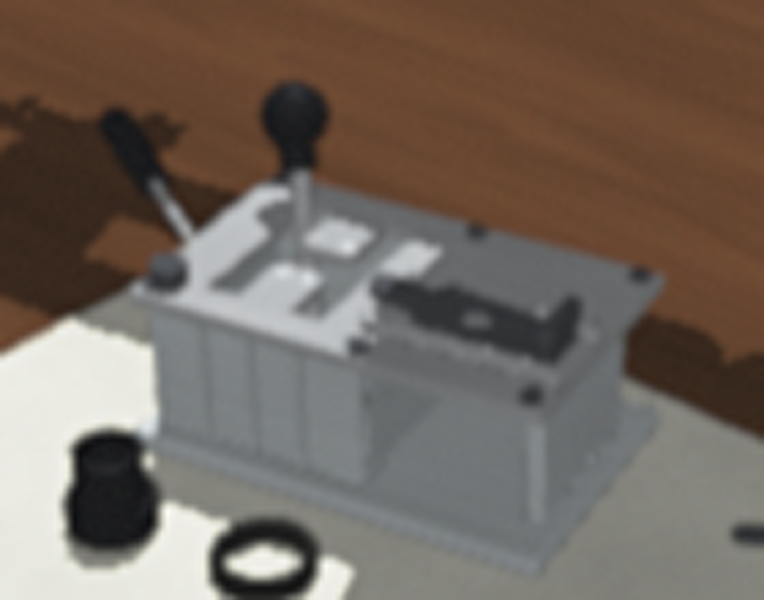

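```bash
cat > h.py <<'E'
import numpy as np,cv2
from scipy.optimize import least_squares
from station import arm
C={}
def cam(n):
    r=arm.read_camera(n); C[n]=(r["mtx"],r["camera_from_world"]); return r["image"][:,:,::-1].copy()
def proj(n,p):
    K,T=C[n]; q=T[:3,:3]@np.asarray(p)+T[:3,3]; v=K@np.array([q[0],-q[1],-q[2]]); return v[:2]/v[2]
def ray(n,uv):
    K,T=C[n]; d=np.linalg.solve(K,[uv[0],uv[1],1.]); d=np.array([d[0],-d[1],-d[2]]); R=T[:3,:3]
    return -R.T@T[:3,3], R.T@d
def plane(n,uv,z):
    o,d=ray(n,uv); return o+d*(z-o[2])/d[2]
def two(uv1,uv2):
    A=[];b=[]
    for n,uv in(("top",uv1),("scene",uv2)):
        o,d=ray(n,uv); d/=np.linalg.norm(d); P=np.eye(3)-np.outer(d,d); A.append(P);b.append(P@o)
    x=np.linalg.lstsq(np.vstack(A),np.hstack(b),rcond=None)
    return x[0],x[1]
E
python3 - <<'E'
from h import *
cam("top");s=cam("scene")
tc=lambda x,y:(240+x/4-.5+.125,110+y/4-.5+.125)
sc=lambda x,y:(250+x*140/764-.4,140+y*110/600-.4)
L={'fl':(75,175),'fr':(75,-70),'rl':(-75,175),'gLf':(52,26),'gLr':(-52,26),'gRf':(52,-26)}
T={'fl':(230,347),'fr':(565,264),'rl':(279,558),'gLf':(443,329),'gLr':(478,472),'gRf':(515,311)}
W={k:plane("top",tc(*T[k]),.1) for k in T}
ob=[];
def f(p):
    c,s_=np.cos(p[2]),np.sin(p[2]);r=[]
    for k in L:
        x,y=np.array(L[k])/1000; r+=[p[0]+c*x-s_*y-W[k][0],p[1]+s_*x+c*y-W[k][1]]
    return r
o=least_squares(f,[.7,0,0]); print(o.x,np.round(np.array(o.fun).reshape(-1,2)*1000,1))
p=o.x
def w(x,y,z): 
    c,s_=np.cos(p[2]),np.sin(p[2]); return np.array([p[0]+c*x-s_*y,p[1]+s_*x+c*y,z])
img=cam("scene"); big=cv2.resize(img[140:250,250:390],(764,600),interpolation=cv2.INTER_CUBIC)
tp=cam("top"); tb=cv2.resize(tp[110:260,240:440],(800,600),interpolation=cv2.INTER_CUBIC)
for k,(x,y) in list(L.items())+[('d',(24,75)),('rr',(-75,-70)),('gRr',(-52,-26))]:
    u=proj("scene",w(x/1e3,y/1e3,.1)); q=((u-[249.6,139.6])*764/140).astype(int); cv2.circle(big,tuple(map(int,q)),4,(0,0,255),1)
    u=proj("top",w(x/1e3,y/1e3,.1)); q=((u-[239.6,109.6])*4).astype(int); cv2.circle(tb,tuple(map(int,q)),4,(0,0,255),1)
cv2.imwrite("pics/chk.png",big);cv2.imwrite("pics/chkt.png",tb)
# knob
k,res=two(tc(588,448),sc(295,116)); print("knob",k,res)
c,s_=np.cos(p[2]),np.sin(p[2]); d=k[:2]-p[:2]; print("knob local",c*d[0]+s_*d[1],-s_*d[0]+c*d[1],k[2])
# hole / tail
h=plane("top",tc(331,396),.108);d=h[:2]-p[:2]; print("hole local",c*d[0]+s_*d[1],-s_*d[0]+c*d[1])
for q in((253,385),(265,438)):
    h=plane("top",tc(*q),.126);d=h[:2]-p[:2]; print("tail local",c*d[0]+s_*d[1],-s_*d[0]+c*d[1])
E
```

```text
[ 0.53976218 -0.13193457  0.22658843] [[-0.1  3.3]
 [ 1.1 -2.9]
 [-1.1  1.3]
 [ 0.9  0.1]
 [-1.6 -1.2]
 [ 0.9 -0.6]]
knob [ 0.49854578 -0.18556649  0.15242172] [1.96362406e-06]
knob local -0.052211487426539596 -0.04300155991756266 0.15242172366305462
hole local 0.024507425938404295 0.11239311431647883
tail local 0.04365127459125412 0.16196758657824606
tail local 0.0069666650668047635 0.1626294636892305
```

View pics/chk.png

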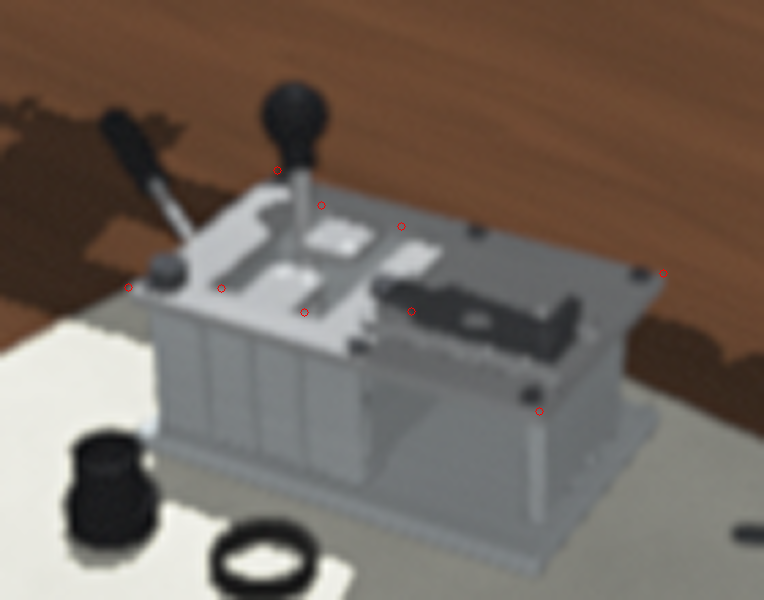

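View pics/chkt.png

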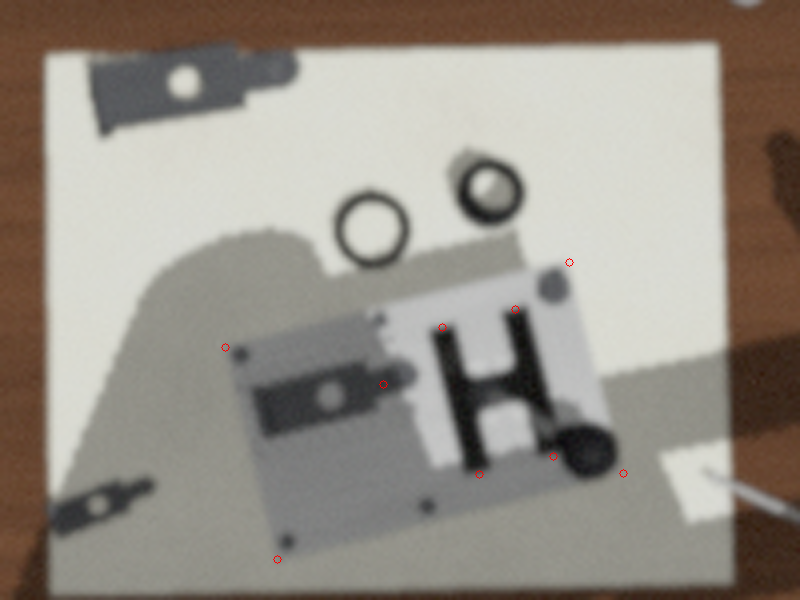

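Three plate-like things: large on the paper (top 286,131), middle-sized in the deck channel (top 322,207), small on the paper (top 265,236). The middle one, with its upright tail flange in the channel on the deck, is meant, and the crop confirms it. The knob is at (387,222) in the top view, in the rear right slot. I now turn the tool to the shifter's axes.

```bash
python3 -m inch '[0,0,0,0,-0.1676,0, 0,0,0,0,-0.1676,0, 0,0,0,0,-0.1676,0, 0,0,0,0,-0.1676,0, 0,0,0,0,-0.1676,0, 0,0,0,0,-0.1676,0, 0,0,0,0,-0.1676,0, 0,0,0,0,-0.1676,0]' 1 30
```

```text
clock: 1.3
ee_pos: [0.2867, -0.5833, 0.2482]
eef_rot: [-90.0, 0.0, 13.3]
wrist_force: [-0.9, 0.3, -0.8]
finger_gap: 0.0855
```

```bash
python3 -m inch '[37,0,42.4,0,0,0, 37,0,42.4,0,0,0, 37,0,42.4,0,0,0, 37,0,42.4,0,0,0, 37,0,42.4,0,0,0, 37,0,42.4,0,0,0, 37,0,42.4,0,0,0, 37,0,42.4,0,0,0]'; python3 -m inch '[0,0,0,0,0,0]'
```

```text
clock: 2.3
ee_pos: [0.4996, -0.1846, 0.2485]
eef_rot: [-90.0, -0.0, 13.0]
wrist_force: [0.8, -0.8, -0.5]
finger_gap: 0.0853
clock: 2.42
ee_pos: [0.5002, -0.1831, 0.2484]
eef_rot: [-90.0, -0.0, 13.2]
wrist_force: [-0.5, -0.9, 0.0]
finger_gap: 0.0852
```

```bash
python3 -m inch '[0,25,-1,0,0,0, 0,25,0,0,0,0, 0,25,0,0,0,0, 0,24,0,0,0,0, 0,0,0,0,0,0]'; python3 - <<'E'
from h import *
t=cam("top");s=cam("scene")
a=cv2.resize(t[160:260,300:440],(560,400),interpolation=cv2.INTER_CUBIC)
b=cv2.resize(s[130:230,250:390],(560,400),interpolation=cv2.INTER_CUBIC)
cv2.imwrite("pics/a1.png",a);cv2.imwrite("pics/b1.png",b)
E
```

```text
clock: 3.05
ee_pos: [0.4979, -0.1874, 0.148]
eef_rot: [-89.9, 0.1, 13.0]
wrist_force: [-1.4, 0.5, 0.4]
finger_gap: 0.0852
```

View pics/b1.png

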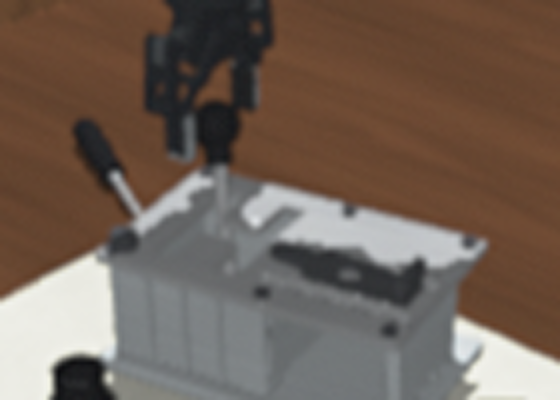

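View pics/a1.png

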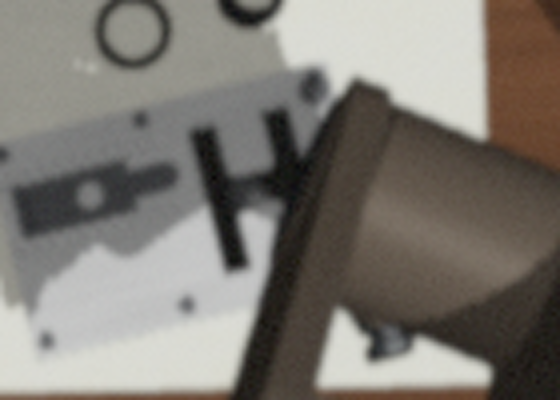

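The scene crop shows the knob at (217,128) between the open fingertips (180,158) and (247,107), so it is well centred. Closing on it.

```bash
python3 -m inch '[0,0,0,0,0,0, 0,0,0,0,0,0, 0,0,0,0,0,0, 0,0,0,0,0,0, 0,0,0,0,0,0, 0,0,0,0,0,0]' -1 30
```

```text
clock: 3.9
ee_pos: [0.4992, -0.1875, 0.1499]
eef_rot: [-90.0, -0.0, 13.0]
wrist_force: [-3.3, -1.6, 6.8]
finger_gap: 0.0385
```

```bash
python3 -m inch '[10.4,-3.7,0,0,0,0, 10.4,-2.7,0,0,0,0, 10.4,-1.8,0,0,0,0, 10.4,-1.1,0,0,0,0, 10.4,-0.4,0,0,0,0, 0,0,0,0,0,0]'
```

```text
clock: 4.65
ee_pos: [0.5501, -0.1757, 0.1592]
eef_rot: [-90.0, -0.0, 13.0]
wrist_force: [-1.6, -3.0, 2.5]
finger_gap: 0.0385
```

```bash
python3 - <<'E'
from h import *
t=cam("top");s=cam("scene")
a=cv2.resize(t[160:260,300:440],(560,400),interpolation=cv2.INTER_CUBIC)
b=cv2.resize(s[130:230,250:390],(560,400),interpolation=cv2.INTER_CUBIC)
cv2.imwrite("pics/b2.png",np.hstack([b[:,:400],a[:,:400]]))
E
```

```text
(no output)
```

View pics/b2.png

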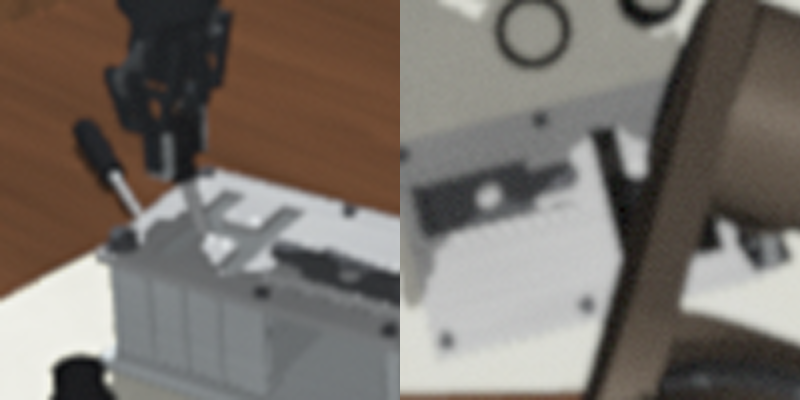

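The rod follows the gripper and stands at the neutral slot (rod foot at 215,240 in the crop). Now across to the left.

```bash
python3 -m inch '[0,-3.1,11.4,0,0,0, 0,-2.1,11.4,0,0,0, 0,-1.3,11.4,0,0,0, 0,-0.4,11.4,0,0,0]' - 40;  python3 -m inch '[0,0.5,11.4,0,0,0, 0,1.3,11.4,0,0,0, 0,2.3,11.4,0,0,0, 0,3.1,11.2,0,0,0, 0,0,0,0,0,0]'
python3 - <<'E'
from h import *
t=cam("top");s=cam("scene")
a=cv2.resize(t[160:260,300:440],(560,400),interpolation=cv2.INTER_CUBIC)
b=cv2.resize(s[130:230,250:390],(560,400),interpolation=cv2.INTER_CUBIC)
cv2.imwrite("pics/b3.png",np.hstack([b[:,:400],a[:,:400]]))
E
```

```text
clock: 5.25
ee_pos: [0.5393, -0.1306, 0.1661]
eef_rot: [-90.0, -0.0, 13.0]
wrist_force: [0.1, -3.6, -0.7]
finger_gap: 0.0382
clock: 5.88
ee_pos: [0.5289, -0.0859, 0.1584]
eef_rot: [-90.0, 0.0, 13.0]
wrist_force: [-1.5, -0.7, 2.5]
finger_gap: 0.0382
```

View pics/b3.png

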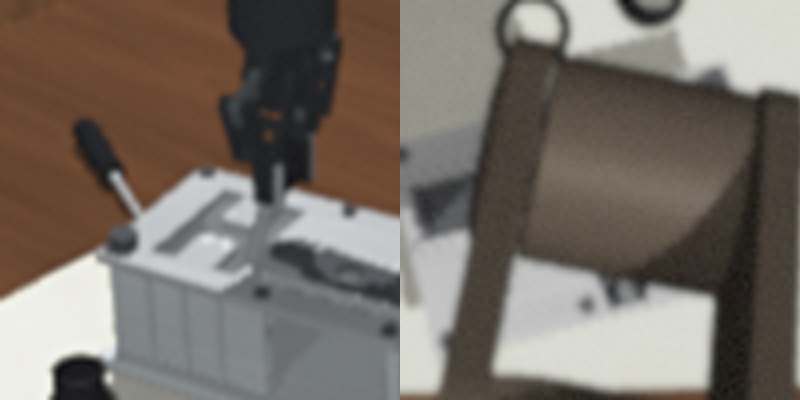

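Rod now stands in the left column (crop 260,245). Forward next.

```bash
python3 -m inch '[10,0.2,-0.6,0,0,0, 10,0.9,-0.6,0,0,0, 10,1.6,-0.6,0,0,0, 10,2.5,-0.6,0,0,0, 10,3.2,-0.6,0,0,0]'; python3 -m inch '[10,3.8,-0.6,0,0,0, 6,2.7,-0.4,0,0,0, 0,0,0,0,0,0]'
python3 - <<'E'
from h import *
t=cam("top");s=cam("scene")
a=cv2.resize(t[160:260,300:440],(560,400),interpolation=cv2.INTER_CUBIC)
b=cv2.resize(s[130:230,250:390],(560,400),interpolation=cv2.INTER_CUBIC)
cv2.imwrite("pics/b4.png",np.hstack([b[:,:400],a[:,:400]]))
E
```

```text
clock: 6.6
ee_pos: [0.5769, -0.0781, 0.1495]
eef_rot: [-89.9, 0.2, 13.0]
wrist_force: [-6.6, 3.6, 6.3]
finger_gap: 0.038
clock: 6.98
ee_pos: [0.5935, -0.0756, 0.1433]
eef_rot: [-89.9, 0.2, 13.0]
wrist_force: [-5.1, 3.8, 8.2]
finger_gap: 0.038
```

View pics/b4.png

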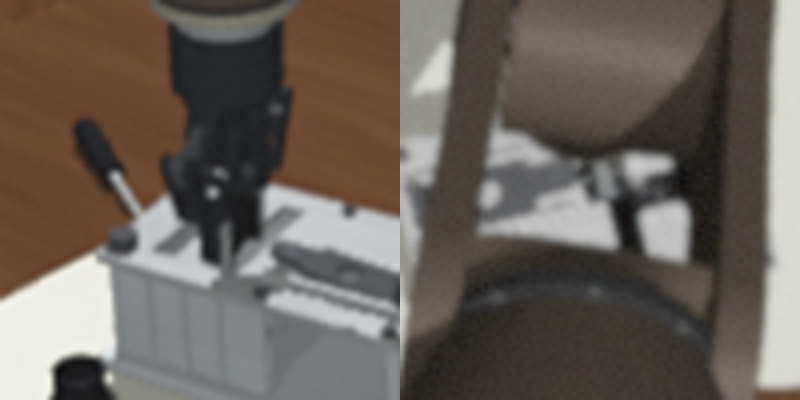

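```bash
python3 -m inch '[2,1,0,0,0,0, 2,1,0,0,0,0]'; python3 -m inch '[2,1,0,0,0,0, 0,0,0,0,0,0]';  python3 -m inch '[2,0.5,0,0,0,0, 0,0,0,0,0,0]'
```

```text
clock: 7.32
ee_pos: [0.5961, -0.0749, 0.1417]
eef_rot: [-89.9, 0.3, 13.0]
wrist_force: [-13.5, 2.4, 22.6]
finger_gap: 0.0378
clock: 7.58
ee_pos: [0.5988, -0.0745, 0.141]
eef_rot: [-89.9, 0.2, 13.0]
wrist_force: [-8.9, 2.7, 18.3]
finger_gap: 0.0379
clock: 7.82
ee_pos: [0.5999, -0.0741, 0.1403]
eef_rot: [-89.9, 0.3, 13.0]
wrist_force: [-12.3, 0.9, 20.1]
finger_gap: 0.0381
```

```bash
python3 -m inch '[2,-1,0,0,0,0, 0,0,0,0,0,0]'; python3 -m inch '[2,-0.5,0,0,0,0, 0,0,0,0,0,0]';  python3 -m inch '[2,0,0,0,0,0, 0,0,0,0,0,0]'
```

```text
clock: 8.07
ee_pos: [0.6012, -0.0739, 0.1405]
eef_rot: [-89.9, 0.4, 13.0]
wrist_force: [-13.1, -1.5, 9.9]
finger_gap: 0.0381
clock: 8.32
ee_pos: [0.6018, -0.0736, 0.1402]
eef_rot: [-89.8, 0.5, 13.0]
wrist_force: [-17.3, -4.9, 4.8]
finger_gap: 0.0381
clock: 8.57
ee_pos: [0.6025, -0.0733, 0.1398]
eef_rot: [-89.8, 0.7, 13.0]
wrist_force: [-22.7, -8.2, 4.6]
finger_gap: 0.038
```

Force rises at 24 N without travel: the rod is on its end stop (knob local x about 74 mm). Releasing and lifting.

```bash
python3 -m inch '[2,0,0,0,0,0, 0,0,0,0,0,0]'; python3 -m inch '[-2,0,0,0,0,0, 0,0,0,0,0,0, 0,0,0,0,0,0, 0,0,0,0,0,0]' 1; python3 -m inch '[0,-25,0,0,0,0, 0,-30,0,0,0,0, 0,-45,0,0,0,0, 0,-30,60,0,0,0, 0,0,62,0,0,0, 0,0,40,0,0,0, 0,0,0,0,0,0]' -1
python3 - <<'E'
from h import *
t=cam("top");s=cam("scene")
a=cv2.resize(t[110:260,240:440],(800,600),interpolation=cv2.INTER_CUBIC)
b=cv2.resize(s[140:250,250:390],(764,600),interpolation=cv2.INTER_CUBIC)
cv2.imwrite("pics/a5.png",a);cv2.imwrite("pics/b5.png",b)
E
```

```text
clock: 8.82
ee_pos: [0.6032, -0.0731, 0.1394]
eef_rot: [-89.8, 0.8, 13.0]
wrist_force: [-28.8, -11.0, 6.7]
finger_gap: 0.0378
clock: 9.32
ee_pos: [0.6085, -0.0728, 0.1419]
eef_rot: [-90.0, -0.0, 13.0]
wrist_force: [-0.2, 0.3, 0.7]
finger_gap: 0.0856
clock: 10.2
ee_pos: [0.572, 0.0837, 0.2701]
eef_rot: [-90.0, -0.0, 13.2]
wrist_force: [0.2, -0.8, -1.1]
finger_gap: -0.0001
```

View pics/a5.png

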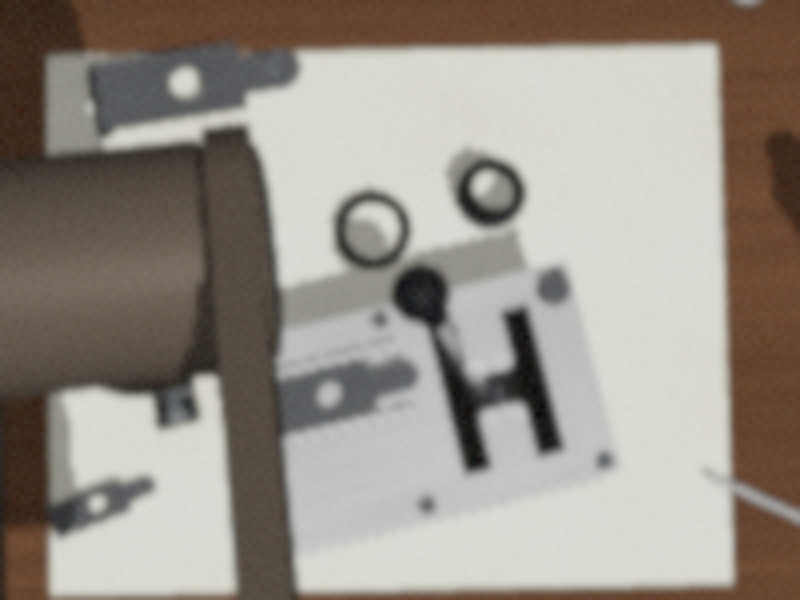

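View pics/b5.png

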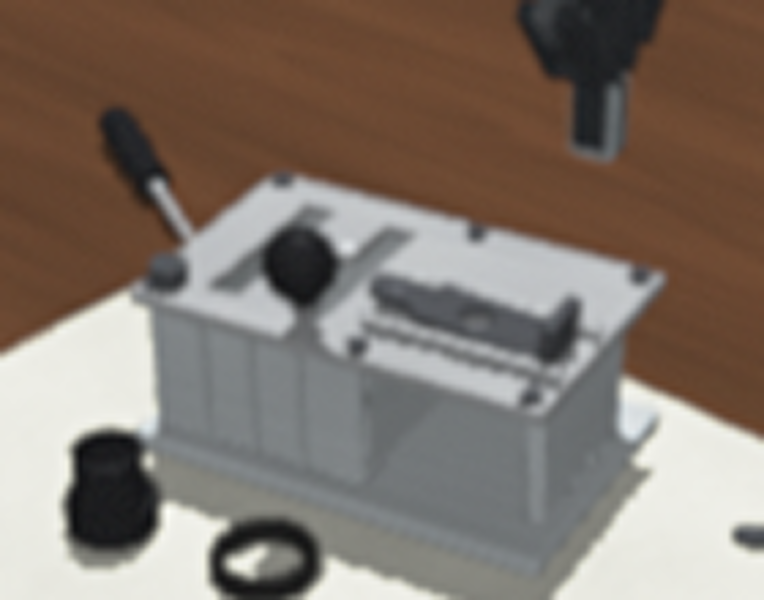

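Knob is now front left (top crop 420,293; scene crop 299,262), plate unmoved, nut still on its corner. Measuring knob, gate and plate again with the clear view.

```bash
python3 - <<'E'
from h import *
cam("top");cam("scene")
tc=lambda x,y:(240+x/4-.375,110+y/4-.375)
sc=lambda x,y:(250+x*140/764-.4,140+y*110/600-.4)
p=[.53976,-.13193,.22659];c,s=np.cos(p[2]),np.sin(p[2])
def loc(k): d=k[:2]-np.array(p[:2]); return np.round(np.array([c*d[0]+s*d[1],-s*d[0]+c*d[1]])*1000,1)
k,r=two(tc(420,293),sc(299,262)); print("knob",loc(k),k[2],r)
print("gRr",loc(plane("top",tc(550,455),.1)),"gLr",loc(plane("top",tc(479,471),.1)),"gRf",loc(plane("top",tc(515,311),.1)))
print("rr corner",loc(plane("top",tc(617,470),.1)))
print("hole",loc(plane("top",tc(330,395),.108)))
print("tcp",loc(arm.observe()["ee_pos"]))
E
```

```text
knob [75.4 38.7] 0.14660039303693934 [1.82103274e-08]
gRr [-50.8 -24.1] gLr [-49.7  26. ] gRf [ 51.3 -25.2]
rr corner [-71.9 -66.3]
hole [ 25.3 112.9]
tcp [ 80.  199.3]
```

```bash
python3 -m inch '[-28,0,-3,-0.07,0,0, -28,0,-3,-0.07,0,0, 0,50,0,0,0,0, 0,40,0,0,0,0, 0,0,0,0,0,0]'
python3 - <<'E'
from h import *
p=[.53976,-.13193,.22659];c,s=np.cos(p[2]),np.sin(p[2])
k=arm.observe()["ee_pos"];d=k[:2]-np.array(p[:2]);print(c*d[0]+s*d[1],-s*d[0]+c*d[1],k[2])
t=cam("top");b=cam("scene")
b=cv2.resize(b[140:250,250:390],(764,600),interpolation=cv2.INTER_CUBIC)
cv2.imwrite("pics/b6.png",b)
E
```

```text
clock: 11.02
ee_pos: [0.5208, 0.0491, 0.1788]
eef_rot: [-98.0, 0.3, 12.9]
wrist_force: [0.1, 0.3, 0.6]
finger_gap: 0.0003
0.022158476609588328 0.1806245477852362 0.1788033688256426
```

View pics/b6.png

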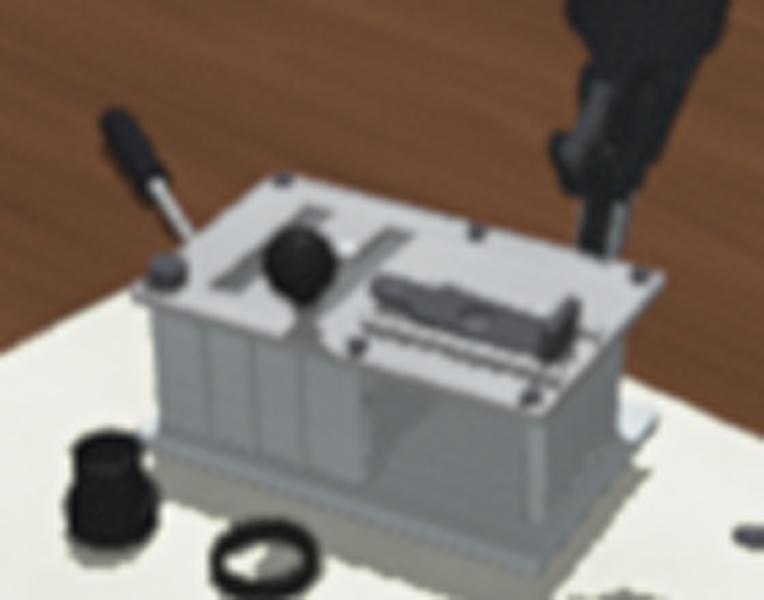

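```bash
python3 -m inch '[1,0,14,0,0,0, 0,20,3,0,0,0, 0,20,3,0,0,0, 0,13.5,1,0,0,0, 0,0,0,0,0,0]'
python3 - <<'E'
from h import *
p=[.53976,-.13193,.22659];c,s=np.cos(p[2]),np.sin(p[2])
k=arm.observe()["ee_pos"];d=k[:2]-np.array(p[:2]);print(c*d[0]+s*d[1],-s*d[0]+c*d[1],k[2])
t=cam("top");b=cam("scene")
b=cv2.resize(b[140:250,250:390],(764,600),interpolation=cv2.INTER_CUBIC)
cv2.imwrite("pics/b7.png",b)
E
```

```text
clock: 11.75
ee_pos: [0.5201, 0.0639, 0.1248]
eef_rot: [-98.0, 0.0, 13.0]
wrist_force: [-0.0, -0.2, 0.3]
finger_gap: 0.0004
0.02485866883384187 0.19527957262280485 0.12480591066929529
```

View pics/b7.png

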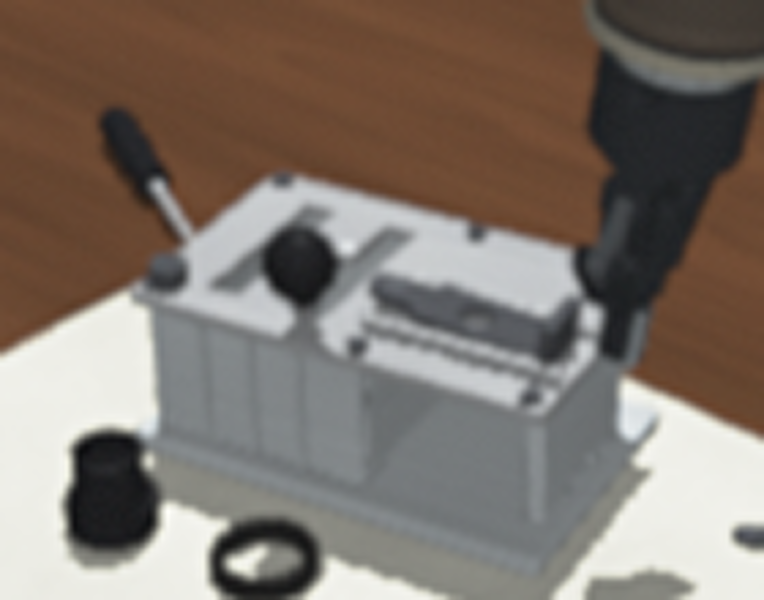

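The tip hangs just outside the tail flange, in line with the channel (crop 620,350 against the flange at 565,330). Now pushing along -y.

```bash
python3 -m inch '[-1,0.8,-5.9,0,0,0, 0,0.8,-5.9,0,0,0, 0,0.8,-5.9,0,0,0, 0,0.6,-4,0,0,0, 0,0.6,-4,0,0,0, 0,0,0,0,0,0]'; python3 -m inch '[0,0.6,-4,0,0,0, 0,0.6,-4,0,0,0, 0,0,0,0,0,0]'
python3 - <<'E'
from h import *
p=[.53976,-.13193,.22659];c,s=np.cos(p[2]),np.sin(p[2])
k=arm.observe()["ee_pos"];d=k[:2]-np.array(p[:2]);print(c*d[0]+s*d[1],-s*d[0]+c*d[1],k[2])
t=cam("top");b=cam("scene")
b=cv2.resize(b[140:250,250:390],(764,600),interpolation=cv2.INTER_CUBIC)
cv2.imwrite("pics/b8.png",b)
E
```

```text
clock: 12.6
ee_pos: [0.5251, 0.0378, 0.1249]
eef_rot: [-98.0, 0.0, 13.0]
wrist_force: [0.5, 0.1, 0.4]
finger_gap: -0.0001
clock: 12.98
ee_pos: [0.527, 0.0299, 0.1249]
eef_rot: [-98.0, 0.0, 13.0]
wrist_force: [0.8, 1.3, -0.7]
finger_gap: -0.0
0.023878103967999574 0.1605661725290198 0.1248828778101664
```

View pics/b8.png

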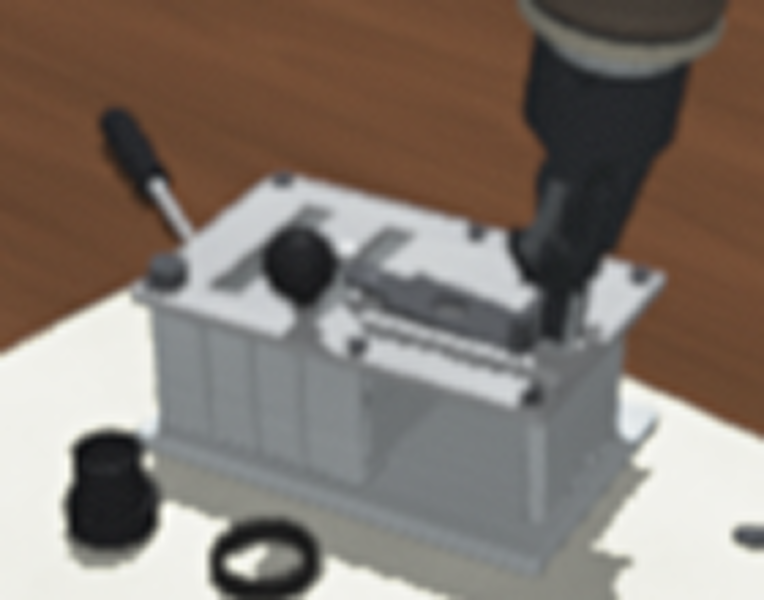

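Plate slides with the fingers (flange moved from 565 to 520 in the crop), force about 1.5 N. Continuing, then slowly.

```bash
python3 -m inch '[0,0.6,-4,0,0,0, 0,0.6,-4,0,0,0, 0,0.6,-4,0,0,0, 0,0,0,0,0,0]'; python3 -m inch '[0,0.3,-2,0,0,0, 0,0.3,-2,0,0,0, 0,0,0,0,0,0]';python3 -m inch '[0,0.2,-1.5,0,0,0, 0,0.2,-1.5,0,0,0, 0,0,0,0,0,0]'
python3 - <<'E'
from h import *
p=[.53976,-.13193,.22659];c,s=np.cos(p[2]),np.sin(p[2])
k=arm.observe()["ee_pos"];d=k[:2]-np.array(p[:2]);print(c*d[0]+s*d[1],-s*d[0]+c*d[1],k[2])
t=cam("top");b=cam("scene")
b=cv2.resize(b[140:250,250:390],(764,600),interpolation=cv2.INTER_CUBIC)
cv2.imwrite("pics/b9.png",b)
E
```

```text
clock: 13.58
ee_pos: [0.5297, 0.018, 0.1248]
eef_rot: [-98.0, 0.0, 13.0]
wrist_force: [0.1, 0.1, -0.3]
finger_gap: 0.0
clock: 13.95
ee_pos: [0.5306, 0.0143, 0.1247]
eef_rot: [-98.0, 0.0, 13.0]
wrist_force: [-0.2, -0.5, -0.5]
finger_gap: 0.0003
clock: 14.32
ee_pos: [0.5312, 0.0114, 0.1247]
eef_rot: [-98.0, 0.0, 13.0]
wrist_force: [-0.4, -1.0, 0.4]
finger_gap: -0.0002
0.02388911483483375 0.1415327201590925 0.12474839744337494
```

View pics/b9.png

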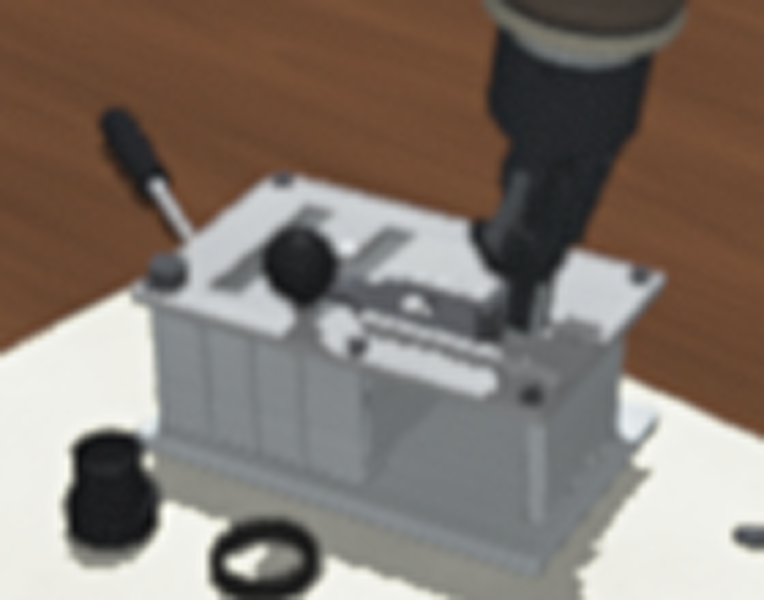

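```bash
for i in 1; do python3 -m inch '[0,0.15,-1,0,0,0, 0,0.15,-1,0,0,0, 0,0,0,0,0,0]'; python3 -m inch '[0,0.15,-1,0,0,0, 0,0,0,0,0,0]'; done; python3 -m inch '[0,0.15,-1,0,0,0, 0,0,0,0,0,0]'
```

```text
clock: 14.8
ee_pos: [0.5317, 0.0095, 0.1247]
eef_rot: [-98.0, -0.0, 13.0]
wrist_force: [0.5, -0.1, -0.5]
finger_gap: 0.0003
clock: 15.05
ee_pos: [0.5319, 0.0085, 0.1247]
eef_rot: [-98.0, -0.0, 13.0]
wrist_force: [-0.3, 0.5, 0.0]
finger_gap: -0.0001
clock: 15.3
ee_pos: [0.5321, 0.0075, 0.1247]
eef_rot: [-98.0, -0.0, 13.0]
wrist_force: [-0.4, 1.7, 0.4]
finger_gap: 0.0002
```

```bash
python3 -m inch '[0,0.15,-1,0,0,0, 0,0,0,0,0,0]'; python3 -m inch '[0,0.15,-1,0,0,0, 0,0,0,0,0,0]'
python3 - <<'E'
from h import *
t=cam("top");b=cam("scene")
b=cv2.resize(b[140:250,250:390],(764,600),interpolation=cv2.INTER_CUBIC)
cv2.imwrite("pics/b10.png",b)
E
```

```text
clock: 15.55
ee_pos: [0.5324, 0.0065, 0.1247]
eef_rot: [-98.0, -0.0, 13.0]
wrist_force: [-0.7, 1.0, 1.2]
finger_gap: 0.0002
clock: 15.8
ee_pos: [0.5326, 0.0055, 0.1247]
eef_rot: [-98.0, 0.0, 13.0]
wrist_force: [-0.7, 1.3, 0.1]
finger_gap: -0.0001
```

View pics/b10.png

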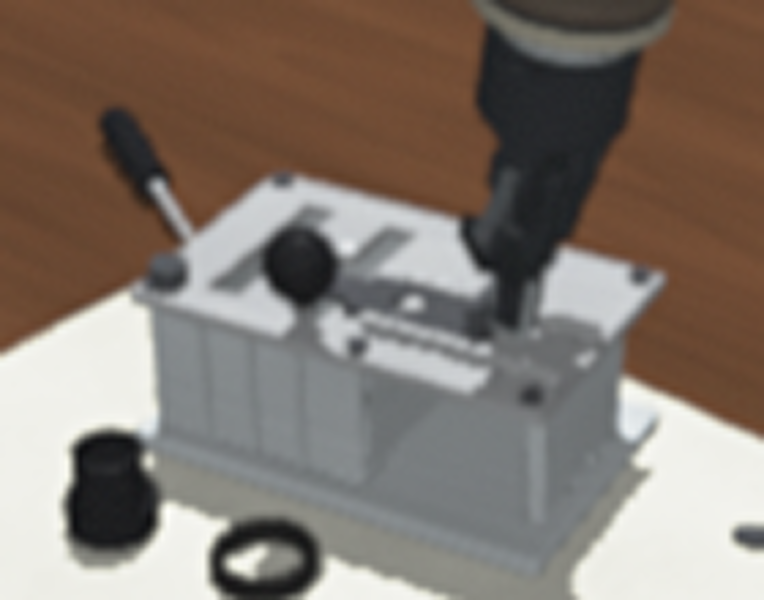

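```bash
python3 -m inch '[0,0.15,-1,0,0,0, 0,0,0,0,0,0]'; python3 -m inch '[0,0.15,-1,0,0,0, 0,0,0,0,0,0]'
python3 - <<'E'
from h import *
p=[.53976,-.13193,.22659];c,s=np.cos(p[2]),np.sin(p[2])
k=arm.observe()["ee_pos"];d=k[:2]-np.array(p[:2]);print(c*d[0]+s*d[1],-s*d[0]+c*d[1],k[2])
t=cam("top");b=cam("scene")
b=cv2.resize(b[180:210,305:355],(800,480),interpolation=cv2.INTER_CUBIC)
cv2.imwrite("pics/b11.png",b)
E
```

```text
clock: 16.15
ee_pos: [0.5327, 0.005, 0.1247]
eef_rot: [-98.0, -0.0, 13.0]
wrist_force: [-1.5, 6.4, 2.0]
finger_gap: -0.0001
clock: 16.4
ee_pos: [0.5328, 0.0046, 0.1247]
eef_rot: [-98.0, -0.0, 13.0]
wrist_force: [-3.4, 14.8, 4.4]
finger_gap: -0.0003
0.02386856952775302 0.13460354923129103 0.12468492143463203
```

View pics/b11.png

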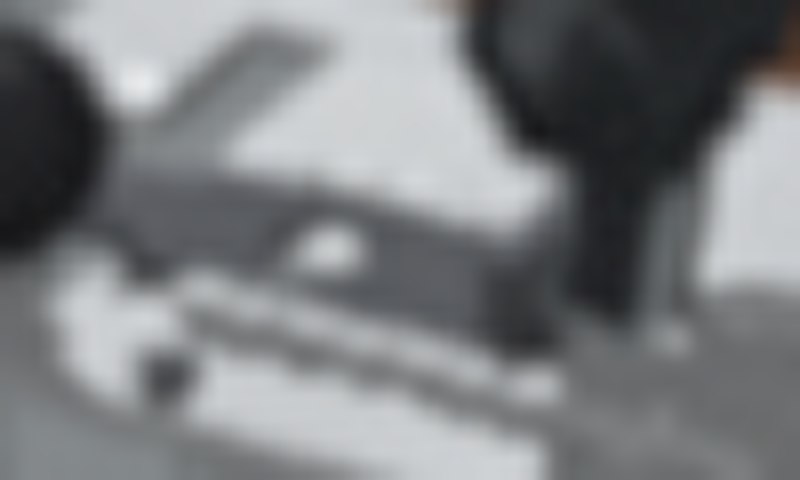

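The dowel stops it (15 N) with its bright top showing in the hole. Backing off to look from both cameras.

```bash
python3 -m inch '[0,-0.4,3,0,0,0, 0,-1.7,12,0,0,0, 0,-3.4,24,0,0,0, 0,-20,30,0,0,0, 0,-40,30,0,0,0, 0,-40,45,0,0,0, 0,-20,55,0,0,0, 0,0,60,0,0,0]'; python3 -m inch '[-20,0,55,0,0,0,-30,0,45,0,0,0, 0,0,0,0,0,0]'
python3 - <<'E'
from h import *
t=cam("top");s=cam("scene")
a=cv2.resize(t[110:260,240:440],(800,600),interpolation=cv2.INTER_CUBIC)
b=cv2.resize(s[140:250,250:390],(764,600),interpolation=cv2.INTER_CUBIC)
cv2.imwrite("pics/a12.png",a);cv2.imwrite("pics/b12.png",b)
E
```

```text
clock: 17.5
ee_pos: [0.4715, 0.2731, 0.2146]
eef_rot: [-98.0, -0.2, 13.0]
wrist_force: [0.8, -0.2, 0.1]
finger_gap: -0.0002
clock: 17.88
ee_pos: [0.3974, 0.3581, 0.1982]
eef_rot: [-98.0, 0.1, 13.2]
wrist_force: [0.5, -0.7, 0.0]
finger_gap: 0.0002
```

View pics/a12.png

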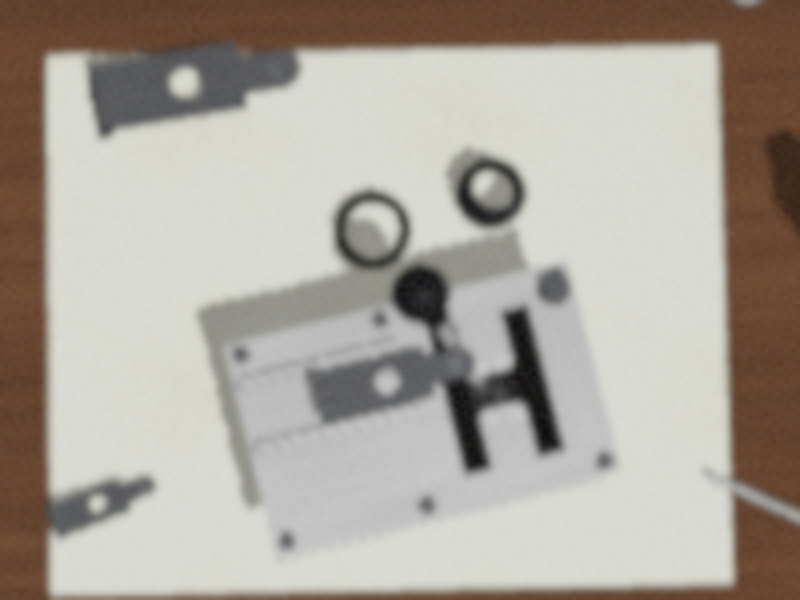

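View pics/b12.png

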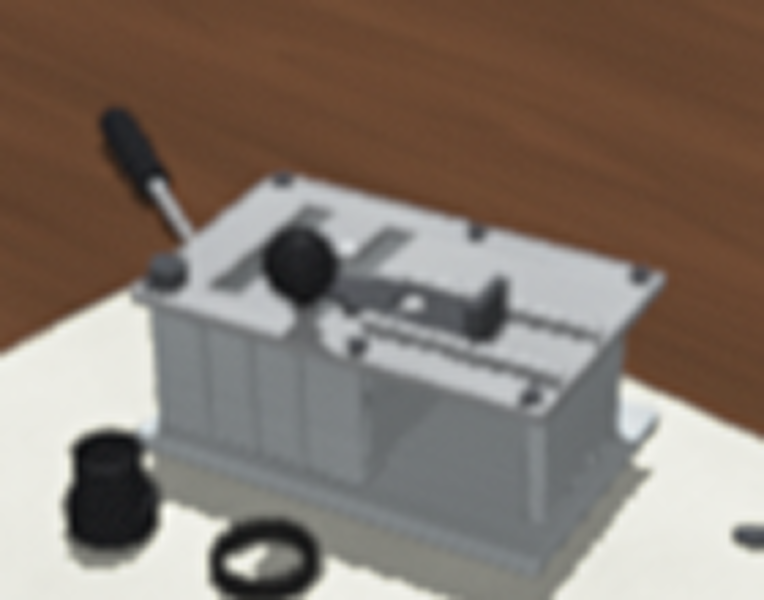

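```bash
python3 - <<'E'
from h import *
t=cam("top");s=cam("scene")
b=cv2.resize(s[180:210,300:350],(800,480),interpolation=cv2.INTER_CUBIC)
a=cv2.resize(t[190:220,310:360],(800,480),interpolation=cv2.INTER_CUBIC)
cv2.imwrite("pics/b13.png",b);cv2.imwrite("pics/a13.png",a)
p=[.53976,-.13193,.22659];c,sn=np.cos(p[2]),np.sin(p[2])
def w(x,y,z): return np.array([p[0]+(c*x-sn*y)/1e3,p[1]+(sn*x+c*y)/1e3,z/1e3])
for nm,z7 in(("flat",0),("propped",7)):
  for pt in((24,75,106+z7),(24,12,106+z7*1.5),(42,40,100+z7)):
    q=w(*pt); print(nm,pt,"scene crop",(proj("scene",q)-[299.5,179.5])*16,"top crop",(proj("top",q)-[309.5,189.5])*16)
E
```

```text
flat (24, 75, 106) scene crop [408.98148177 246.93821013] top crop [418.36466022 256.92601717]
flat (24, 12, 106.0) scene crop [107.31204971 160.58181929] top crop [774.35101655 168.69799969]
flat (42, 40, 100) scene crop [189.6588138  272.77782312] top crop [588.93144186 108.65106868]
propped (24, 75, 113) scene crop [408.75899137 213.42659824] top crop [419.54429013 254.88961381]
propped (24, 12, 116.5) scene crop [105.58445966 110.92600921] top crop [778.82728587 164.9691561 ]
propped (42, 40, 107) scene crop [188.74677579 239.46647012] top crop [590.96191151 105.8809373 ]
```

View pics/b13.png

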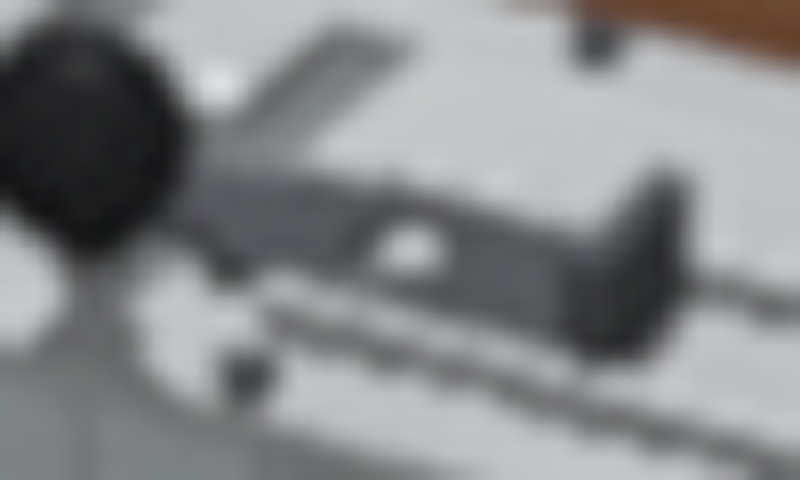

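View pics/a13.png

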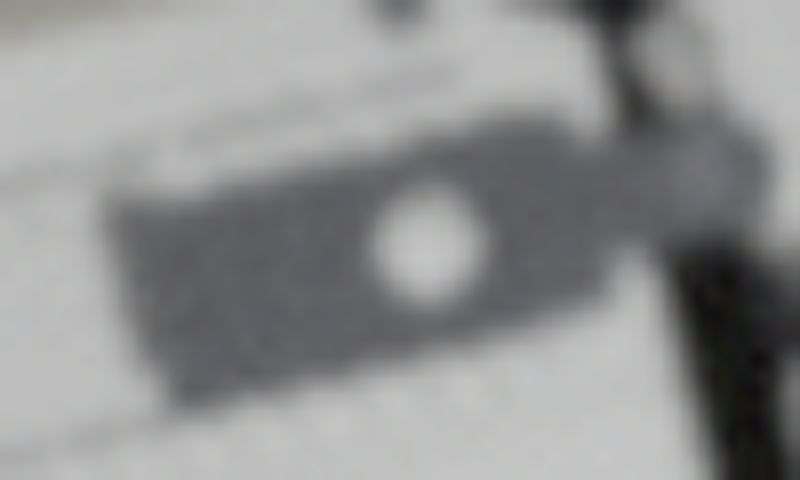

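The hole sits at (410,245) in the scene crop. A flat plate predicts (409,247) and a propped one (409,213), so it has dropped. The nose crosses the left slot behind the rod (top crop 700,180). Handing in.

```bash
python3 - <<'E'
from station import arm
s=arm.observe();print(s["clock"],s["wrist_force"]);print(arm.close_job())
E
```

```text
18.075 [-0.15630173  0.2420942   0.62615063]
the job is handed in; nothing more can be done
None
```

The lever is locked in the front left gear, and the job was handed in at 18.1 s with the arm clear of everything.

- **Lever:** I gripped the knob and took it from rear right to neutral, across to the left, then forward until it met the end stop. The force rose to about 30 N with almost no further travel. The knob measured about x 75, y 39 mm in the shifter's axes, and it had not moved in the final pictures.
- **Lock plate:** I pushed the middle-sized plate along its channel by the tail flange, low down with shut fingers, until the dowel stopped it at about 15 N.
- **Last checks:** Both views show the plate home. The hole's image height matches a flat plate to 2 px in the 16x crop, where a propped plate would be 33 px off. The nose lies across the front left slot behind the rod.
- **Bystanders:** The nut, seal ring and sleeve, and both look-alike plates, look unmoved in the last pictures. I took no final close look at the bottle, jar, slave body and screwdriver. The screwdriver's blade and handle were in view and unchanged, and the arm was not meant to go near the other three.
- **Disagreement:** The deck corners fitted the stated deck size only to about 3 mm, while the gate fitted to 1–2 mm. The contacts showed this made no difference to the work.

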